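# Refit the pointer knob of the bending iron's heat control

## Robot

A 6-joint arm with a two-finger parallel gripper is mounted at the origin on the work surface. World frame = base frame: x ahead of the robot, y to its left, z up, the work surface at z = 0. Lengths are in m, angles in rad, forces in N, time in s.
With the tool pointing down it reaches from about 0.3 to 0.85 m from the base axis. Payload 4.2 kg.
Tool frame: the origin (TCP) lies midway between the tips of the shut fingers; the grasp point (between the pads) lies 19 mm behind it; x points along the fingers, y is the direction in which the jaws open and shut, and the axes are right-handed (so a half turn about x gives the same grasp; the last joint's range is limited). The gripper opens to 91 mm and grips with 3 to 60 N. Pads are 32 mm wide; open, the fingers measure 118 mm over their backs; the gripper's body (76 mm by 178 mm) begins 60 mm behind the grasp point.
Start: joints at [1.125, 0.32, 1.565, -0, 1.257, -0.02], TCP at [0.238, 0.524, 0.214] pointing down, gripper open.
Joint ranges: [-3.11, 3.11], [-0.84, 2.01], [0.21, 2.61], [-1.34, 4.49], [0.05, 2.63], [-2.56, 2.56]. Speed limits (rad/s): [2.57, 2.57, 3.14, 3.14, 3.14, 3.14].

## Interface

Orientations are given as a 3x3 rotation matrix whose columns are the frame's x, y, z axes.
In Python, from workcell import status, get_image, calibration, env gives the robot as it stands.
- The arm moves only by the tool servo_tool, never from a script. Its argument "plan" is a list of rows, each an object of numbers: "dx", "dy", "dz": the shift along the tool's x, y, z in m; "spin": the turn about the tool's x in degrees. A call has 1 to 12 rows; each row is the pose to reach, as a shift and turn from the pose commanded when the call began, along the tool's axes at that moment; what a row does not reach only later rows make up. A row lasts 1/10 s, in which the tool goes at most 50 mm and 8.59 degrees, less where a joint would pass 70% of its speed; a pose out of reach is approached as far as the arm can. A call with a gripper value outside its range is refused whole. "gripper" is the opening, from 0 (shut) to 1 (fully open), set as the call begins (left out, the last holds). The fingers move at their own pace and stop on an object; the grip force is fixed at half the most. Time passes only in rows, so rows that repeat a pose let the fingers close. It gives the time, the measured TCP pose, the force and the opening at its end, in the units of the state.
- status.get_state(): the state, without advancing time (a new reading comes with each control period).
- get_image(name): name is "scene" or "top" or "wrist"; returns (picture, depth): 480x640x3 uint8, blue, green, red; 480x640 float32, m along the optical axis (not along the pixel's ray), 0 where there is no reading.
- calibration(name): a dict with "fx", "fy", "cx", "cy" (pixels), "R" (3x3) and "t" (3): a world point X has camera coordinates R X + t; the wrist camera has in their place "tool_from_camera" (4x4, takes a point from camera to tool coordinates, whose origin is the TCP and whose axes are the tool frame's). Camera axes: x right, y down, z forward; pixel columns grow to the right and rows downward; lengths in m; the calibration is good to about 2 mm. A picture is of the moment at which its call begins: read the wrist's pose just before it. calibration takes no time and is no camera call.
- env.sign_off(): hands the job in, once; it reports no verdict.
The state is a dict: "clock": time; "qpos": joint angles; "joint_velocities": joint speeds; "joint_efforts": joint torques, N m; "ee_pos": TCP position; "ee_rot": TCP orientation; "ft_force": force on the tool from outside, world axes, zero at the start; "wrist_torque": the same for the moment, N m; "finger_gap": finger opening in m.
Only numpy, scipy, OpenCV 4.12 (cv2) and the standard library are available. Lean on these libraries where they do the work, as an engineer would, in place of code of your own. Each camera call takes 0.05 s, during which the arm holds its last target. There are 200 camera calls.

## Task

The heat control of the bending iron has lost its pointer knob. Fit that knob back on the control box's keyed shaft by pressing it lightly and turning it slowly until it drops fully home, never forcing it, then turn it so that its pointer points at the white mark, let go, and leave the other things on the bench where they are.

Things in the scene. Friction and masses are not known exactly. Their poses are not given: they have to be found in the camera images.
- pointer_knob: Black plastic pointer knob, about 70 g, standing upright on the bench. Origin at the centre of its underside, z up. Round hub 50 mm across, z 0 to 22 mm; on it a bar grip, z 22 to 48 mm, 14 mm wide along the knob's y, its sides flat and parallel from x = -17 to +21 mm, then tapering to a narrow nose, the pointer, that ends at x = -33 mm: the pointer points along the knob's own -x.
- bore (a point): Centre of the mouth of the knob's keyed bore, in its underside (same place and axes as the knob). The bore is blind, 17.5 mm deep, 19 mm across, with a key slot 8.4 mm wide that runs from it along the knob's own -x, under the pointer, to 16.3 mm from the axis.
- pointer_tip (a point): End of the knob's pointer, 33 mm from its axis and 35 mm above its underside; axes as the knob's.
- control_box: Grey control box of the bending iron, fixed to the bench, 130 (x) x 160 (y) x 68 mm, origin under its centre, z up. On its top a black dial plate, 72 mm across and 2 mm thick, with an upright keyed brass shaft in its centre. The switch inside is delicate: the knob must stay under 25 N of contact force against shaft and box, axial push and turning load together.
- dial (a point): Centre of the dial plate's upper face, on the shaft's axis, 70 mm above the bench; axes as the box's. A knob that is fully home has its underside at this height.
- mark (a point): Middle of the white mark, a line 17 mm long on the box top beside the plate, 52 mm from the shaft's axis along the box's own -x (the robot's side).
- shaft_end (a point): Centre of the shaft's free end as it stands at rest, 16 mm above the plate; axes as the BOX's, not the shaft's. Round shaft 16 mm across (end chamfered 1.5 mm) with one key along its whole length, 6 mm wide, to 15 mm from the axis. It is sprung: pressed endways it gives up to 7 mm (1 N to start, 3.8 N at 7 mm, then solid) and comes up again when the bore matches it.
- shaft_neck (a point): Point on the shaft's axis, 8 mm above the plate; axes as the BOX's. The shaft's angle is not measured: at the start, its key (where the knob's pointer will point) lies 0.3 to 1.4 rad counterclockwise (seen from above) of the mark. It fits one way only, play about 0.08 rad and 1.3 mm. It turns against 0.08 N m, stays where left, solid stops 0.4 rad clockwise and 1.65 rad counterclockwise of the mark.
- round_knob: round black knob without a pointer, 46 mm across, 30 mm tall: not the one to fit, a bystander; to be left where it is.
- cork_block: cork sanding block 70 x 40 x 30 mm, a bystander; to be left where it is.
- tape_roll: roll of tape lying flat, 90 mm across, 25 mm tall, a bystander; to be left where it is.
- glue_bottle: small white bottle, 44 mm across, 100 mm tall, a bystander; to be left where it is.
- maple_caul: maple stick 140 x 30 x 20 mm, a bystander; to be left where it is.
- screwdriver: screwdriver lying on the bench, a bystander; to be left where it is.
- bridge_blank: dark wooden bar 35 x 160 x 12 mm, a bystander; to be left where it is.

How it is judged:
On the way, in this order (a step that is already met when the one before it is completed fails the run):
1. the pointer knob is lifted off the bench (height (world z) of pointer_knob above 0.04 m), for 0.1 s.
2. the knob is fully home on the shaft, its underside on the dial plate (z of pointer_knob in the frame of dial between -0.004 and 0.0025 m and horizontal distance between pointer_knob and dial below 0.003 m and angle between pointer_knob's own z axis and vertical below 0.08 rad), for 0.2 s.
At the end, for the whole second after the job is handed in: The pointer knob is fully home on the keyed shaft (underside within 2.5 mm of the dial plate, within 3 mm of the shaft's axis, upright within 0.08 rad), its pointer points at the white mark within 0.17 rad (10 degrees), and it is at rest (all of step 2 and angle between the x axis of pointer_knob and the x axis of dial, either way round below 0.17 rad and x of pointer_tip in the frame of dial below -0.02 m and linear speed of pointer_knob below 0.02 m/s and angular speed of pointer_knob below 0.1 rad/s); the robot touches nothing.
It fails at once if the knob is forced against the shaft or box (25 N or more) (contact force between pointer_knob and control_box above 25 N).
It fails at once if a bystander is moved by more than 30 mm (distance of any of round_knob, cork_block, tape_roll, glue_bottle, maple_caul, screwdriver, bridge_blank from where it was at the start of the episode above 0.03 m).
It also fails if it takes over 64 s, if anything falls off the work surface, if the arm or the gripper's body presses on something with over 40 N, if the wrist force passes 120 N, or if a joint passes its speed limit or range.

## Working session

There is one attempt and no reset: what is moved stays moved. The work goes in short steps, Python scripts to look and compute and a tool call to move; the robot and the scene stay as the last step left them, time stands still between calls to the robot, and variables do not carry over. Pictures are saved under pics/ and viewed, about 8 in all and at most 12, crops included, and the job is handed in when it is done.

Besides the shell and the picture viewer there is one more tool, called after "Request:" as name(argument=value, ...), one argument or row to a line, values as JSON. servo_tool: Moves the arm, as the interface text tells. Its arguments: {"type":"object","properties":{"plan":{"type":"array","items":{"type":"object","properties":{"dx":{"type":"number"},"dy":{"type":"number"},"dz":{"type":"number"},"spin":{"type":"number"}}}},"gripper":{"type":"number"}},"required":["plan"]}

```bash
mkdir -p pics; ls; python3 - <<'E'
from workcell import status,get_image,calibration
import cv2,numpy as np
s=status.get_state();print(s)
for n in("top","scene"):
    im,d=get_image(n);cv2.imwrite(f"pics/{n}0.png",im);np.save(f"pics/{n}0.npy",d);print(n,calibration(n))
print(calibration("wrist"))
E
```

```text
pics
{'clock': 0.0, 'qpos': array([ 1.12499864e+00,  3.20300546e-01,  1.56564674e+00,  1.15528787e-05,
        1.25739236e+00, -1.99924842e-02]), 'joint_velocities': array([ 4.46142077e-04,  3.10814551e-05,  6.88235678e-04,  4.75163600e-04,
       -9.44760652e-05,  1.27815932e-04]), 'joint_efforts': array([ 7.98124383e-04, -4.12457907e+01, -2.31970060e+01,  7.26225972e-02,
        4.57828282e-02, -1.55576595e-04]), 'ee_pos': array([0.23728673, 0.52321735, 0.21312785]), 'ee_rot': array([[-7.63179504e-04,  4.13056805e-01,  9.10704943e-01],
       [-1.57151329e-03,  9.10703589e-01, -4.13057507e-01],
       [-9.99998474e-01, -1.74642194e-03, -4.59060560e-05]]), 'ft_force': array([-0.11102571,  0.21091294,  0.27111622]), 'wrist_torque': array([ 0.02609235, -0.01379063,  0.02925911]), 'finger_gap': 0.09125780070230329}
top {'fx': 451.3271651610935, 'fy': 451.3271651610935, 'cx': 315.52485340228185, 'cy': 242.89201188277224, 'R': array([[-0.02336206, -0.99952809,  0.01994538],
       [-0.99095538,  0.0205154 , -0.1326143 ],
       [ 0.13214253, -0.02286313, -0.99096702]]), 't': array([0.00283144, 0.58477322, 0.86310805])}
scene {'fx': 534.3708683908335, 'fy': 534.3708683908335, 'cx': 319.0478256961924, 'cy': 241.47035470670775, 'R': array([[-8.78016895e-01,  4.78629639e-01,  1.51500160e-05],
       [ 3.71999214e-01,  6.82429797e-01, -6.29210742e-01],
       [-3.01169249e-01, -5.52452026e-01, -7.77234741e-01]]), 't': array([ 0.52574306, -0.1459949 ,  1.42319497])}
{'fx': 398.87771531010503, 'fy': 398.87771531010503, 'cx': 320.9419762465375, 'cy': 241.52282107059378, 'tool_from_camera': array([[ 4.30589986e-04, -2.91968808e-01,  9.56427744e-01,
        -1.70720061e-01],
       [ 9.99999717e-01, -4.64206708e-04, -5.91914807e-04,
         1.64052750e-04],
       [ 6.16800835e-04,  9.56427728e-01,  2.91968525e-01,
        -8.30976313e-02],
       [ 0.00000000e+00,  0.00000000e+00,  0.00000000e+00,
         1.00000000e+00]])}
```

View pics/top0.png

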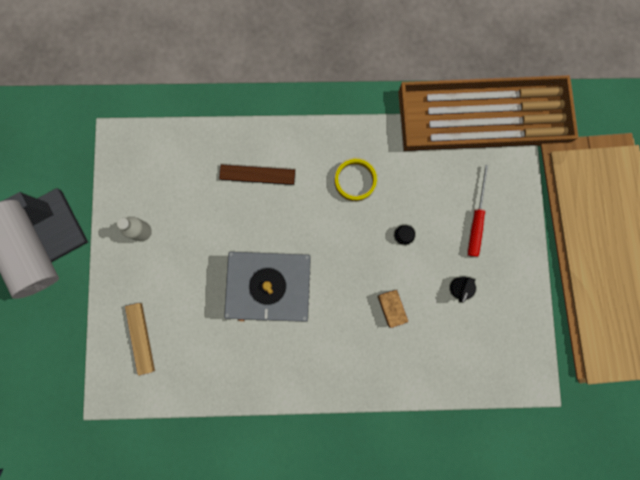

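View pics/scene0.png

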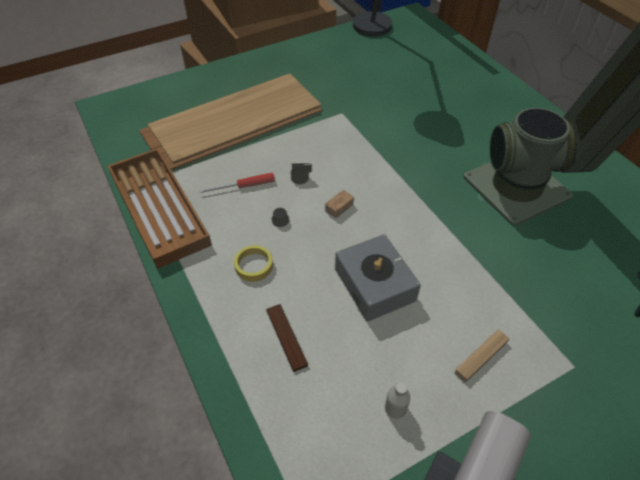

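The top view shows the pointer knob at about (463,288), the box at (267,286), the mark at (266,313) below the dial, and the key pointing down and right. The round knob is at (404,235). Next I turn these into positions.

```bash
cat > h.py <<'E'
import numpy as np,cv2
from workcell import status,get_image,calibration
def ray(uv,z,R,t,c):  # pixels onto plane z
    uv=np.atleast_2d(uv).astype(float)
    d=np.c_[(uv[:,0]-c['cx'])/c['fx'],(uv[:,1]-c['cy'])/c['fy'],np.ones(len(uv))]@R
    o=-R.T@t
    return o+d*((z-o[2])/d[:,2])[:,None]
def cloud(dep,R,t,c):
    v,u=np.mgrid[:480,:640]
    P=np.stack([(u-c['cx'])/c['fx']*dep,(v-c['cy'])/c['fy']*dep,dep],-1)
    return (P-t)@R
def wristRT(s,c):
    T=c['tool_from_camera'];Rw=s['ee_rot']@T[:3,:3];o=s['ee_rot']@T[:3,3]+s['ee_pos']
    return Rw.T,-Rw.T@o
E
python3 - <<'E'
from h import *
c=calibration('top');R,t=c['R'],c['t'];im=cv2.imread('pics/top0.png');W=cloud(np.load('pics/top0.npy'),R,t,c)
g=im.max(2)
def comp(m,x0,y0,x1,y1):
    k=np.zeros(m.shape,np.uint8);k[y0:y1,x0:x1]=m[y0:y1,x0:x1];return k
k=comp(g<50,440,270,485,310);ys,xs=np.nonzero(k);print('knob px',len(xs),xs.mean(),ys.mean(),xs.min(),xs.max(),ys.min(),ys.max())
cs=max(cv2.findContours(k,0,2)[0],key=cv2.contourArea)
print('circ',cv2.minEnclosingCircle(cs))
z=W[270:310,440:485];m=z[...,2]>.035;p=z[m];print('bar',len(p),p.mean(0),p[:,2].max());
if len(p)>5:
    a=p[:,:2]-p[:,:2].mean(0);w,v=np.linalg.eigh(a.T@a);print(v[:,1],(a@v[:,1]).min(),(a@v[:,1]).max())
m=(z[...,2]>.012)&(z[...,2]<.03);print('hub',z[m].mean(0))
k=comp(g<50,245,265,292,307);cs=max(cv2.findContours(k,0,2)[0],key=cv2.contourArea);e=cv2.fitEllipse(cv2.convexHull(cs));print('dial',e,ray([e[0]],.07,R,t,c))
b=W[240:330,215:320];m=(b[...,2]>.06);r=cv2.minAreaRect(b[m][:,:2].astype(np.float32));print('box',r,np.median(b[m][:,2]))
k=comp(g>170,255,306,280,320);ys,xs=np.nonzero(k);print('mark',len(xs),ray([[xs.mean(),ys.mean()]],.068,R,t,c))
cv2.imwrite('pics/a.png',np.hstack([cv2.resize(im[265:315,435:490],(550,500),interpolation=2)[:, :400],cv2.resize(im[262:322,245:291],(383,500),interpolation=2)]))
for n,(u,v) in dict(cork=(393,309),rk=(404,235)).items(): print(n,W[v,u])
E
```

```text
knob px 434 461.92857142857144 287.21198156682027 450 474 277 301
circ ((462.5533752441406, 288.0568542480469), 13.192706108093262)
bar 235 [ 0.48636345 -0.29136938  0.08712825] 0.9328044299153153
[-0.08777115  0.99614067] -0.03335957672965207 0.30260218226559576
hub [ 0.49139376 -0.3028833   0.02132865]
dial ((267.0408630371094, 285.79437255859375), (35.37554168701172, 36.04978942871094), 75.29796600341797) [[0.50020234 0.08474218 0.07      ]]
box ((0.50131756067276, 0.08471737802028656), (0.16009163856506348, 0.13018594682216644), 86.4176254272461) 0.06661078803564405
mark 0 [[nan nan nan]]
cork [ 0.45020402 -0.1614702   0.02788663]
rk [ 0.59846301 -0.19055839  0.02911278]<stdin>:15: RuntimeWarning: Mean of empty slice.
  ret = ret.dtype.type(ret / rcount)
```

View pics/a.png

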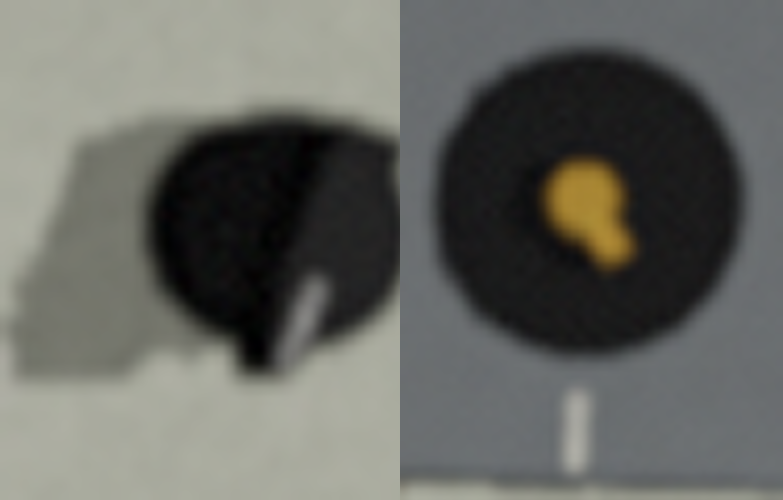

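The dial is at about (0.500, 0.085) and the box yaw is about -3.6°. The key lies about 0.6 rad CCW of the mark. The knob is near (0.49, -0.30) with yaw about -22°. I'll move the wrist camera over the knob.

Request:
servo_tool(
  plan=[
    {"dy": -0.648, "dz": 0.572},
    {"dy": -0.648, "dz": 0.572},
    {"dy": -0.648, "dz": 0.572},
    {"dy": -0.648, "dz": 0.572},
    {"dy": -0.648, "dz": 0.572},
    {"dy": -0.648, "dz": 0.572},
    {"dy": -0.648, "dz": 0.572},
    {"dy": -0.648, "dz": 0.572},
    {"dy": -0.648, "dz": 0.572},
    {"dy": -0.648, "dz": 0.572},
    {"dy": -0.648, "dz": 0.572},
    {"dy": -0.648, "dz": 0.572},
  ],
  gripper=1,
)

```text
invalid input at $.plan[0]: expected keys dx, dy, dz, spin
```

Request:
servo_tool(
  plan=[
    {"dx": 0, "dy": -0.648, "dz": 0.572, "spin": 0},
    {"dx": 0, "dy": -0.648, "dz": 0.572, "spin": 0},
    {"dx": 0, "dy": -0.648, "dz": 0.572, "spin": 0},
    {"dx": 0, "dy": -0.648, "dz": 0.572, "spin": 0},
    {"dx": 0, "dy": -0.648, "dz": 0.572, "spin": 0},
    {"dx": 0, "dy": -0.648, "dz": 0.572, "spin": 0},
    {"dx": 0, "dy": -0.648, "dz": 0.572, "spin": 0},
    {"dx": 0, "dy": -0.648, "dz": 0.572, "spin": 0},
    {"dx": 0, "dy": -0.648, "dz": 0.572, "spin": 0},
    {"dx": 0, "dy": -0.648, "dz": 0.572, "spin": 0},
    {"dx": 0, "dy": -0.648, "dz": 0.572, "spin": 0},
    {"dx": 0, "dy": -0.648, "dz": 0.572, "spin": 0},
  ],
  gripper=1,
)

```text
clock: 1.3
ee_pos: [0.4132, -0.0521, 0.2139]
ee_rot: [[0.0, 0.414, 0.91], [0.0, 0.91, -0.414], [-1.0, 0.0, 0.0]]
ft_force: [1.6, 1.3, -0.5]
finger_gap: 0.0909
```

Request:
servo_tool(
  plan=[
    {"dx": 0.02, "dy": -0.19, "dz": 0.168, "spin": 0},
    {"dx": 0.04, "dy": -0.19, "dz": 0.168, "spin": 0},
    {"dx": 0.06, "dy": -0.19, "dz": 0.168, "spin": 0},
    {"dx": 0.08, "dy": -0.19, "dz": 0.168, "spin": 0},
    {"dx": 0.08, "dy": -0.19, "dz": 0.168, "spin": 0},
    {"dx": 0.08, "dy": -0.19, "dz": 0.168, "spin": 0},
    {"dx": 0.08, "dy": -0.19, "dz": 0.168, "spin": 0},
    {"dx": 0.08, "dy": -0.19, "dz": 0.168, "spin": 0},
    {"dx": 0.08, "dy": -0.19, "dz": 0.168, "spin": 0},
  ],
)

```text
clock: 2.2
ee_pos: [0.4878, -0.2911, 0.1348]
ee_rot: [[0.001, 0.412, 0.911], [0.0, 0.911, -0.412], [-1.0, 0.0, 0.001]]
ft_force: [0.8, 0.7, 0.9]
finger_gap: 0.0912
```

```bash
python3 - <<'E'
from h import *
s=status.get_state();im,d=get_image('wrist');cv2.imwrite('pics/w1.png',im)
print(s['ee_pos'],s['qpos'])
import pickle;pickle.dump((s,d),open('pics/w1.pkl','wb'))
E
```

```text
[ 0.48781372 -0.29113026  0.13477286] [-5.58592131e-01  3.69509356e-01  1.70039973e+00  5.38662747e-04
  1.07119659e+00 -1.70496887e+00]
```

View pics/w1.png

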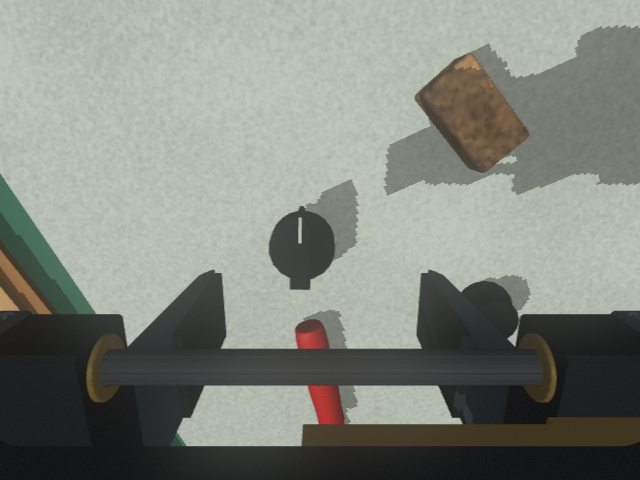

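The wrist view shows the knob at about (301,245), with its nose at the top (303,208), its tail at (300,290) and the bar nearly along tool z. I'll measure it from depth.

```bash
cat >> h.py <<'E'
def knob(im,d,s,base,win):
    """knob axis xy and yaw; base = height of underside"""
    c=calibration('wrist');R,t=wristRT(s,c);W=cloud(d,R,t,c);x0,y0,x1,y1=win
    w=np.zeros(d.shape,bool);w[y0:y1,x0:x1]=1;w&=d>0
    dark=w&(im.max(2)<75)
    hub=dark&(abs(W[...,2]-base-.022)<.006); bar=w&(W[...,2]>base+.040)&(W[...,2]<base+.056)
    p=W[bar][:,:2];(cx,cy),wh,a=cv2.minAreaRect(p.astype(np.float32))
    b=cv2.boxPoints(((cx,cy),wh,a));e=[b[1]-b[0],b[2]-b[1]];v=max(e,key=np.linalg.norm);v=v/np.linalg.norm(v)
    if v@s['ee_rot'][:2,2]<0:v=-v
    q=p@v;print('bar n',len(p),'z',np.median(W[bar][:,2]),'size',wh,'ends',q.min(),q.max())
    n=np.array([-v[1],v[0]]);ax=v*(q.min()+q.max())/2+n*(np.array([cx,cy])@n)
    h=W[hub][:,:2];hc=cv2.minEnclosingCircle(h.astype(np.float32))
    lo=q.min()+.033
    print('yaw',np.arctan2(v[1],v[0]),'tool yaw',np.arctan2(*s['ee_rot'][[1,0],2]))
    A=v*lo+n*(np.array([cx,cy])@n);B=v*(q.max()-.021)+n*(np.array([cx,cy])@n)
    print('axis from nose',A,'from tail',B,'hub circle',hc,'hubz',np.median(W[hub][:,2]) if hub.any() else None)
    E=s['ee_rot']
    for P in(A,B,np.array(hc[0])): 
        o=np.r_[P-s['ee_pos'][:2],0];print('  tool dy,dz',o@E[:,1],o@E[:,2])
E
python3 - <<'E'
from h import *;import pickle
s,d=pickle.load(open('pics/w1.pkl','rb'));knob(cv2.imread('pics/w1.png'),d,s,0,(255,190,350,300))
E
```

```text
bar n 1433 z 0.04788710002508906 size (0.01396858785301447, 0.054588984698057175) ends 0.5416200826067995 0.5962090552445395
yaw -0.43745273 tool yaw -0.4246776376198049
axis from nose [ 0.49000439 -0.30865729] from tail [ 0.49053791 -0.3089068 ] hub circle ((0.48621228337287903, -0.3061269521713257), 0.028517862781882286) hubz 0.022315294791188045
  tool dy,dz -0.015067520391227447 0.009217692185390695
  tool dy,dz -0.015075044484493623 0.009806616638974171
  tool dy,dz -0.014324397370682047 0.0047198602129201244
```

Request:
servo_tool(
  plan=[
    {"dx": 0.02, "dy": -0.015, "dz": 0.0095, "spin": 0.7},
    {"dx": 0.045, "dy": -0.015, "dz": 0.0095, "spin": 0.7},
    {"dx": 0.07, "dy": -0.015, "dz": 0.0095, "spin": 0.7},
    {"dx": 0.09, "dy": -0.015, "dz": 0.0095, "spin": 0.7},
    {"dx": 0.1, "dy": -0.015, "dz": 0.0095, "spin": 0.7},
    {"dx": 0.107, "dy": -0.015, "dz": 0.0095, "spin": 0.7},
    {"dx": 0.107, "dy": -0.015, "dz": 0.0095, "spin": 0.7},
    {"dx": 0.107, "dy": -0.015, "dz": 0.0095, "spin": 0.7},
  ],
  gripper=1,
)

```text
clock: 3.05
ee_pos: [0.491, -0.3102, 0.0279]
ee_rot: [[0.002, 0.424, 0.906], [-0.001, 0.906, -0.424], [-1.0, -0.0, 0.002]]
ft_force: [-0.1, 0.3, -0.7]
finger_gap: 0.0911
```

Request:
servo_tool(
  plan=[
    {"dx": 0, "dy": 0, "dz": 0, "spin": 0},
    {"dx": 0, "dy": 0, "dz": 0, "spin": 0},
    {"dx": 0, "dy": 0, "dz": 0, "spin": 0},
    {"dx": 0, "dy": 0, "dz": 0, "spin": 0},
    {"dx": 0, "dy": 0, "dz": 0, "spin": 0},
    {"dx": 0, "dy": 0, "dz": 0, "spin": 0},
    {"dx": 0, "dy": 0, "dz": 0, "spin": 0},
    {"dx": 0, "dy": 0, "dz": 0, "spin": 0},
    {"dx": 0, "dy": 0, "dz": 0, "spin": 0},
    {"dx": 0, "dy": 0, "dz": 0, "spin": 0},
  ],
  gripper=0,
)

```text
clock: 4.05
ee_pos: [0.4903, -0.3099, 0.0269]
ee_rot: [[-0.0, 0.424, 0.906], [0.0, 0.906, -0.424], [-1.0, 0.0, -0.0]]
ft_force: [0.1, 0.9, 0.2]
finger_gap: 0.0142
```

Gripped, with a gap of 14.2 mm. I'll lift the knob, then travel to beside the dial while turning towards the expected key angle.

Request:
servo_tool(
  plan=[
    {"dx": -0.03, "dy": 0, "dz": 0, "spin": 0},
    {"dx": -0.06, "dy": 0, "dz": 0, "spin": 0},
    {"dx": -0.09, "dy": 0, "dz": 0, "spin": 0},
    {"dx": -0.12, "dy": 0, "dz": 0, "spin": 0},
    {"dx": -0.13, "dy": 0, "dz": 0, "spin": 0},
    {"dx": -0.13, "dy": 0.03, "dz": 0, "spin": -2},
    {"dx": -0.13, "dy": 0.06, "dz": -0.01, "spin": -5},
  ],
)

```text
clock: 4.75
ee_pos: [0.5073, -0.2515, 0.1563]
ee_rot: [[0.001, 0.344, 0.939], [-0.0, 0.939, -0.344], [-1.0, 0.0, 0.001]]
ft_force: [-0.8, 0.6, -0.8]
finger_gap: 0.014
```

Request:
servo_tool(
  plan=[
    {"dx": 0, "dy": 0.04, "dz": -0.01, "spin": -6},
    {"dx": 0, "dy": 0.08, "dz": -0.02, "spin": -12},
    {"dx": 0, "dy": 0.12, "dz": -0.035, "spin": -18},
    {"dx": 0, "dy": 0.16, "dz": -0.05, "spin": -24},
    {"dx": 0, "dy": 0.2, "dz": -0.06, "spin": -30},
    {"dx": 0, "dy": 0.24, "dz": -0.07, "spin": -36},
    {"dx": 0, "dy": 0.28, "dz": -0.08, "spin": -42},
    {"dx": 0, "dy": 0.32, "dz": -0.095, "spin": -47},
    {"dx": 0, "dy": 0.35, "dz": -0.105, "spin": -50},
    {"dx": 0, "dy": 0.36, "dz": -0.109, "spin": -51},
    {"dx": 0, "dy": 0.36, "dz": -0.109, "spin": -51},
    {"dx": 0, "dy": 0.36, "dz": -0.109, "spin": -51},
  ],
)

```text
clock: 5.95
ee_pos: [0.5277, 0.1231, 0.1564]
ee_rot: [[-0.001, -0.513, 0.858], [-0.001, 0.858, 0.513], [-1.0, -0.0, -0.001]]
ft_force: [-0.2, -0.3, -0.5]
finger_gap: 0.0142
```

```bash
python3 - <<'E'
from h import *
s=status.get_state();im,d=get_image('wrist');cv2.imwrite('pics/w2.png',im)
print(s['ee_pos'],s['qpos'],s['finger_gap'],s['ft_force'],np.arctan2(*s['ee_rot'][[1,0],2]))
import pickle;pickle.dump((s,d),open('pics/w2.pkl','wb'))
E
```

```text
[0.52766419 0.12307424 0.15638239] [ 2.08390665e-01  3.12312457e-01  1.72878057e+00 -8.50331615e-04
  1.10179417e+00 -1.90061823e+00] 0.01415099630491793 [-0.17482602 -0.27092368 -0.47147642] 0.5385971906020068
```

View pics/w2.png

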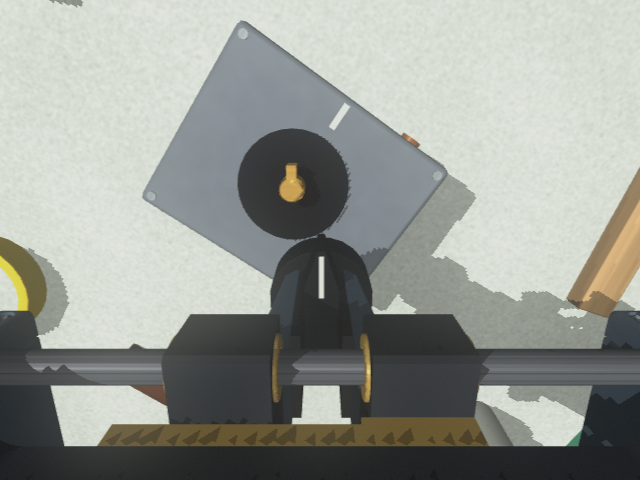

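The dial is at (294,184), the shaft at (291,188) with its key straight up to (292,165), and the mark is at (340,116). The held knob's pointer line is at (321,278), almost parallel to the key. I'll measure these.

```bash
cat > dial.py <<'E'
from h import *;import pickle,sys
def meas(tag,kw=(275,235,372,310)):
    s,d=pickle.load(open(f'pics/{tag}.pkl','rb'));im=cv2.imread(f'pics/{tag}.png');c=calibration('wrist');R,t=wristRT(s,c);E=s['ee_rot'];W=cloud(d,R,t,c)
    tool=lambda P:((np.r_[P[:2],0]-np.r_[s['ee_pos'][:2],0])@E)[1:]
    hsv=cv2.cvtColor(im,cv2.COLOR_BGR2HSV);w=np.zeros(d.shape,bool);w[135:232,245:345]=1
    y=w&(hsv[...,1]>110)
    P=W[y&(abs(W[...,2]-.086)<.004)];print('brass n',len(P),'z',np.median(P[:,2]))
    x0,rad=cv2.minEnclosingCircle(P[:,:2].astype(np.float32))
    # circle of the round part: largest inscribed circle in the end face
    v,u=np.nonzero(y&(abs(W[...,2]-.086)<.004));px=ray(np.c_[u,v],.086,R,t,c)[:,:2]
    g=np.zeros((400,400),np.uint8);o=px.mean(0);q=np.rint((px-o)/.0002+200).astype(int);g[q[:,1],q[:,0]]=1
    g=cv2.morphologyEx(g,cv2.MORPH_CLOSE,np.ones((9,9)));dt=cv2.distanceTransform(g,cv2.DIST_L2,5);_,r,_,l=cv2.minMaxLoc(dt)
    ys,xs=np.nonzero(dt>r-1);C=o+(np.array([xs.mean(),ys.mean()])-200)*.0002
    rel=px-C;rr=np.hypot(*rel.T);k=rel[rr>.0095].mean(0)
    print('shaft',C,'r',r*.0002,'max r',rr.max(),'key yaw(knob)',np.arctan2(-k[1],-k[0]))
    m=w.copy();m[:]=0;m[120:245,230:355]=1;m&=(im.max(2)<60)&(abs(W[...,2]-.07)<.003);m=m.astype(np.uint8)
    cs=max(cv2.findContours(m,0,2)[0],key=cv2.contourArea);hp=ray(cs[:,0],.07,R,t,c)[:,:2];D,dr=cv2.minEnclosingCircle(hp.astype(np.float32));print('dial',D,dr)
    m=((hsv[...,1]<25)&(im.min(2)>150)&(abs(W[...,2]-.068)<.004));m[:95]=0;m[135:]=0;m[:,:320]=0;m[:,360:]=0
    v,u=np.nonzero(m);M=ray([[u.mean(),v.mean()]],.068,R,t,c)[0,:2];a=C-M;print('mark',M,'dist',np.hypot(*a),'yaw',np.arctan2(a[1],a[0]),'tool yaw',np.arctan2(E[1,2],E[0,2]))
    print('offset tool dy dz shaft',tool(C),'dial',tool(D))
    return s,d,im,W
if __name__=='__main__':
    s,d,im,W=meas(sys.argv[1])
    k=(W[...,2]>.15)&(W[...,2]<.2);k[:230]=0;k[310:]=0;k[:,:275]=0;k[:,372:]=0
    # held knob: white line and top of bar
    l=k&(im.min(2)>120);print('line n',l.sum(),'world',W[l].mean(0),'tool',(W[l].mean(0)-s['ee_pos'])@s['ee_rot'])
    p=W[l]@s['ee_rot'];cf=np.polyfit(p[:,2],p[:,1],1);print('line slope dy/dz',cf[0])
E
python3 dial.py w2
```

```text
brass n 630 z 0.08584097345340747
shaft [0.50011579 0.08540711] r 0.007116278839111328 max r 0.015177667100272635 key yaw(knob) 0.5372232411702519
dial (0.5012093186378479, 0.08710789680480957) 0.03473504260182381
mark [0.44843376 0.08892265] dist 0.05180145928875942 yaw -0.06791804614541867 tool yaw 0.5385971906020068
offset tool dy dz shaft [-0.01820408 -0.042969  ] dial [-0.01730498 -0.04115789]
line n 209 world [0.50839396 0.1115524  0.17791439] tool [-2.14989655e-02 -1.27650021e-05 -2.24836880e-02]
line slope dy/dz 0.001309074953885325
```

```bash
python3 - <<'E'
from h import *;import pickle
s,d=pickle.load(open('pics/w1.pkl','rb'));im=cv2.imread('pics/w1.png');c=calibration('wrist');R,t=wristRT(s,c);W=cloud(d,R,t,c)
l=(W[...,2]>.04)&(W[...,2]<.056)&(im.min(2)>120);l[:190]=0;l[300:]=0;l[:,:255]=0;l[:,350:]=0
m=W[l].mean(0);v=np.array([np.cos(-.4375),np.sin(-.4375)]);n=np.array([-v[1],v[0]]);r=m[:2]-[.4903,-.3088];print(l.sum(),m,'line mid along x,y of knob',r@v,r@n)
E
```

```text
108 [ 0.4723813  -0.30037239  0.04822664] line mid along x,y of knob -0.019801582751507462 4.2113221762407864e-05
```

Request:
servo_tool(
  plan=[
    {"dx": 0, "dy": -0.0185, "dz": -0.0428, "spin": 0},
    {"dx": 0, "dy": -0.0185, "dz": -0.0428, "spin": 0},
    {"dx": 0.02, "dy": -0.0185, "dz": -0.0428, "spin": 0},
    {"dx": 0.035, "dy": -0.0185, "dz": -0.0428, "spin": 0},
    {"dx": 0.0375, "dy": -0.0185, "dz": -0.0428, "spin": 0},
    {"dx": 0.0375, "dy": -0.0185, "dz": -0.0428, "spin": 0},
    {"dx": 0.0375, "dy": -0.0185, "dz": -0.0428, "spin": 0},
  ],
)

```text
clock: 6.7
ee_pos: [0.5015, 0.0859, 0.1202]
ee_rot: [[0.001, -0.513, 0.858], [0.0, 0.858, 0.513], [-1.0, -0.001, 0.001]]
ft_force: [-0.1, 0.2, -0.1]
finger_gap: 0.0139
```

```bash
python3 - <<'E'
from h import *
s=status.get_state();im,d=get_image('wrist');cv2.imwrite('pics/w3.png',im)
im2,d2=get_image('scene');cv2.imwrite('pics/s3.png',cv2.resize(im2[200:330,310:450],(646,600),interpolation=2))
print(s['ee_pos'],s['ft_force'],s['wrist_torque'])
import pickle;pickle.dump((s,d),open('pics/w3.pkl','wb'))
c=calibration('wrist');R,t=wristRT(s,c);W=cloud(d,R,t,c);E=s['ee_rot']
T=(W-s['ee_pos'])@E
w=np.zeros(d.shape,bool);w[200:312,250:390]=1
l=w&(abs(T[...,0]+.0215)<.006)&(im.min(2)>120);print('line',T[l].mean(0),T[l].min(0),T[l].max(0))
hub=w&(abs(T[...,0]-.0045)<.004)&(im.max(2)<75);p=T[hub];print('hub n',len(p),p.min(0),p.max(0),cv2.minEnclosingCircle(p[:,1:].astype(np.float32)))
E
```

```text
[0.50147455 0.08591964 0.12016265] [-0.14919046  0.24921434 -0.06111947] [ 0.07017394  0.08528616 -0.00773187]
line [-2.14300084e-02 -3.49874566e-06 -2.24031676e-02] [-0.02293733 -0.0008336  -0.03123824] [-0.01951847  0.0008129  -0.0128098 ]
hub n 1492 [ 0.00051173 -0.0245557  -0.03366454] [0.0084658  0.02430542 0.00326507] ((7.465414819307625e-05, -0.007318510673940182), 0.026459529995918274)
```

View pics/w3.png

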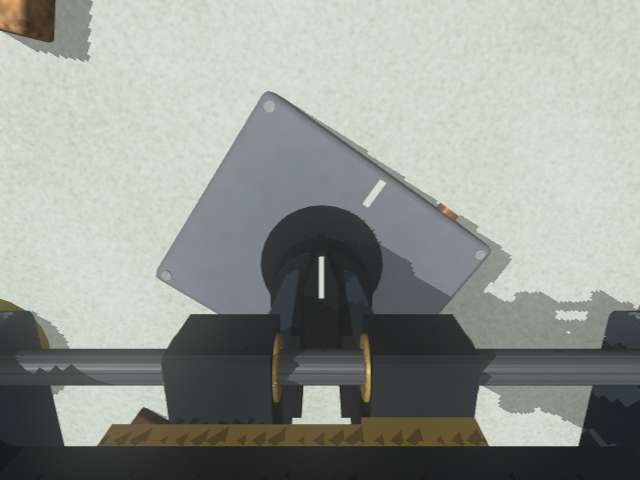

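```bash
python3 - <<'E'
from h import *;import pickle
from scipy.optimize import least_squares
c=calibration('wrist');Tc=c['tool_from_camera']
for tag,win,x0,ymid,zmid in(('w1',(190,300,255,350),.1118,-.015,.0095),('w3',(200,312,250,390),.0045,0,0)):
    s,d=pickle.load(open(f'pics/{tag}.pkl','rb'));im=cv2.imread(f'pics/{tag}.png')
    T=cloud(d,np.eye(3),np.zeros(3),c)@Tc[:3,:3].T+Tc[:3,3]
    w=np.zeros(d.shape,bool);w[win[0]:win[1],win[2]:win[3]]=1
    l=w&(im.min(2)>110)&(abs(T[...,0]-x0+.026)<.006);print(tag,'line z',np.percentile(T[l][:,2],[0,50,100])-zmid,'y',T[l][:,1].mean()-ymid)
    h=w&(abs(T[...,0]-x0)<.003);p=T[h][:,1:]-[ymid,zmid]
    print('hub med x',np.median(T[h][:,0]))
    E=[]
    for y in np.arange(-.024,.0245,.001):
        if abs(y)<.008: continue
        q=p[abs(p[:,0]-y)<.0006]
        if len(q): E.append((y,q[:,1].min()))
    E=np.array(E);f=least_squares(lambda v:np.hypot(E[:,0]-v[0],E[:,1]-v[1])-.025,[0,0],loss='soft_l1',f_scale=.0005);print('hub centre y,z',f.x,np.abs(f.fun).mean(),len(E))
# dial in w3
R,t=Tc[:3,:3].T,-Tc[:3,:3].T@Tc[:3,3]
m=(im.max(2)<60)&(abs(T[...,0]-.0502)<.005);m[:195]=0;m[310:]=0;m[:,:250]=0;m[:,395:]=0
P=T[m];E=[]
for y in np.arange(-.03,.031,.002):
    q=P[abs(P[:,1]-y)<.001]
    if len(q):E.append((y,q[:,2].min()))
E=np.array(E);f=least_squares(lambda v:np.hypot(E[:,0]-v[0],E[:,1]-v[1])-.036,[0,0],loss='soft_l1',f_scale=.0005);print('dial centre',f.x,np.abs(f.fun).mean(),np.median(P[:,0]))
E
```

```text
w1 line z [-0.03118993 -0.02110628  0.02114542] y 0.0002496480083719853
hub med x 0.11244588482214987
hub centre y,z [1.28078269e-04 7.95888080e-05] 0.00020399961567927173 33
w3 line z [-0.03161928 -0.02257108 -0.0128098 ] y -3.4874802594989292e-06
hub med x 0.004565531796644165
hub centre y,z [-0.00031115 -0.00053509] 0.00015297352027491548 33
dial centre [ 0.00023909 -0.00075918] 0.00013156291476889656 0.050243290264701077
```

The hub and dial centres agree within 0.6 mm, and the underside is about 24 mm above the plate. I'll descend gently to about 4 mm past shaft contact, which stays within the spring travel.

Request:
servo_tool(
  plan=[
    {"dx": 0.003, "dy": 0.0003, "dz": -0.0002, "spin": 0},
    {"dx": 0.005, "dy": 0.0003, "dz": -0.0002, "spin": 0},
    {"dx": 0.006, "dy": 0.0003, "dz": -0.0002, "spin": 0},
    {"dx": 0.007, "dy": 0.0003, "dz": -0.0002, "spin": 0},
    {"dx": 0.008, "dy": 0.0003, "dz": -0.0002, "spin": 0},
    {"dx": 0.009, "dy": 0.0003, "dz": -0.0002, "spin": 0},
    {"dx": 0.01, "dy": 0.0003, "dz": -0.0002, "spin": 0},
    {"dx": 0.011, "dy": 0.0003, "dz": -0.0002, "spin": 0},
    {"dx": 0.012, "dy": 0.0003, "dz": -0.0002, "spin": 0},
    {"dx": 0.012, "dy": 0.0003, "dz": -0.0002, "spin": 0},
  ],
)

```text
clock: 7.8
ee_pos: [0.5004, 0.0864, 0.1073]
ee_rot: [[-0.0, -0.514, 0.858], [0.0, 0.858, 0.514], [-1.0, 0.0, -0.0]]
ft_force: [-0.5, -0.9, 0.1]
finger_gap: 0.0137
```

```bash
python3 - <<'E'
from h import *
s=status.get_state();print(s['ee_pos'],s['ft_force'],s['wrist_torque'],s['finger_gap'])
E
```

```text
[0.50036961 0.08637571 0.1072937 ] [-0.46677147 -0.86342621  0.14790029] [6.51123404e-02 6.96049603e-02 1.08338482e-05] 0.013701768588314858
```

There is almost no axial force, so the bore seems to match already. I'll continue slowly while watching the force.

Request:
servo_tool(
  plan=[
    {"dx": 0.001, "dy": 0, "dz": 0, "spin": 0},
    {"dx": 0.001, "dy": 0, "dz": 0, "spin": 0},
    {"dx": 0.002, "dy": 0, "dz": 0, "spin": 0},
    {"dx": 0.002, "dy": 0, "dz": 0, "spin": 0},
    {"dx": 0.002, "dy": 0, "dz": 0, "spin": 0},
  ],
)

```text
clock: 8.3
ee_pos: [0.5005, 0.0864, 0.1054]
ee_rot: [[-0.0, -0.514, 0.858], [0.0, 0.858, 0.514], [-1.0, 0.0, -0.0]]
ft_force: [0.1, 0.1, -0.3]
finger_gap: 0.0139
```

Request:
servo_tool(
  plan=[
    {"dx": 0.001, "dy": 0, "dz": 0, "spin": 0},
    {"dx": 0.001, "dy": 0, "dz": 0, "spin": 0},
    {"dx": 0.002, "dy": 0, "dz": 0, "spin": 0},
    {"dx": 0.002, "dy": 0, "dz": 0, "spin": 0},
    {"dx": 0.002, "dy": 0, "dz": 0, "spin": 0},
  ],
)

```text
clock: 8.8
ee_pos: [0.5004, 0.0864, 0.1034]
ee_rot: [[-0.0, -0.514, 0.858], [0.0, 0.858, 0.514], [-1.0, 0.0, -0.0]]
ft_force: [0.4, 0.3, -1.5]
finger_gap: 0.0141
```

Request:
servo_tool(
  plan=[
    {"dx": 0.001, "dy": 0, "dz": 0, "spin": 0},
    {"dx": 0.002, "dy": 0, "dz": 0, "spin": 0},
    {"dx": 0.003, "dy": 0, "dz": 0, "spin": 0},
    {"dx": 0.004, "dy": 0, "dz": 0, "spin": 0},
    {"dx": 0.005, "dy": 0, "dz": 0, "spin": 0},
    {"dx": 0.005, "dy": 0, "dz": 0, "spin": 0},
  ],
)

```text
clock: 9.4
ee_pos: [0.5004, 0.0864, 0.0983]
ee_rot: [[-0.0, -0.514, 0.858], [0.0, 0.858, 0.514], [-1.0, 0.0, -0.0]]
ft_force: [0.4, -0.5, -0.2]
finger_gap: 0.014
```

Request:
servo_tool(
  plan=[
    {"dx": 0.0005, "dy": 0, "dz": 0, "spin": 0},
    {"dx": 0.001, "dy": 0, "dz": 0, "spin": 0},
    {"dx": 0.001, "dy": 0, "dz": 0, "spin": 0},
    {"dx": 0.001, "dy": 0, "dz": 0, "spin": 0},
  ],
)

```text
clock: 9.8
ee_pos: [0.5005, 0.0864, 0.0975]
ee_rot: [[0.0, -0.514, 0.858], [0.0, 0.858, 0.514], [-1.0, 0.0, 0.0]]
ft_force: [-0.2, -0.9, -1.2]
finger_gap: 0.0137
```

Request:
servo_tool(
  plan=[
    {"dx": 0.0005, "dy": 0, "dz": 0, "spin": 0},
    {"dx": 0.0005, "dy": 0, "dz": 0, "spin": 0},
    {"dx": 0.0005, "dy": 0, "dz": 0, "spin": 0},
  ],
)

```text
clock: 10.1
ee_pos: [0.5005, 0.0864, 0.0969]
ee_rot: [[0.0, -0.514, 0.858], [0.0, 0.858, 0.514], [-1.0, 0.0, 0.0]]
ft_force: [0.4, 0.6, 0.0]
finger_gap: 0.0138
```

Request:
servo_tool(
  plan=[
    {"dx": 0.0004, "dy": 0, "dz": 0, "spin": 0},
    {"dx": 0.0004, "dy": 0, "dz": 0, "spin": 0},
    {"dx": 0.0004, "dy": 0, "dz": 0, "spin": 0},
  ],
)

```text
clock: 10.4
ee_pos: [0.5005, 0.0864, 0.0968]
ee_rot: [[0.0, -0.514, 0.858], [0.0, 0.858, 0.514], [-1.0, -0.0, 0.0]]
ft_force: [-1.0, -0.0, 3.9]
finger_gap: 0.0137
```

Contact at 3.9 N, with the height matching fully home. I'll back off 0.4 mm and turn 34.5° clockwise to the mark, watching force and torque.

Request:
servo_tool(
  plan=[
    {"dx": -0.0004, "dy": 0, "dz": 0, "spin": 1},
    {"dx": -0.0004, "dy": 0, "dz": 0, "spin": 3},
    {"dx": -0.0004, "dy": 0, "dz": 0, "spin": 5},
    {"dx": -0.0004, "dy": 0, "dz": 0, "spin": 7},
    {"dx": -0.0004, "dy": 0, "dz": 0, "spin": 9},
    {"dx": -0.0004, "dy": 0, "dz": 0, "spin": 11},
  ],
)

```text
clock: 11.0
ee_pos: [0.5017, 0.0851, 0.097]
ee_rot: [[0.003, -0.34, 0.94], [-0.003, 0.94, 0.34], [-1.0, -0.003, 0.002]]
ft_force: [1.6, -3.8, -0.8]
finger_gap: 0.014
```

```bash
python3 - <<'E'
from h import *
s=status.get_state();print(s['ee_pos'],s['ft_force'],s['wrist_torque'],s['finger_gap'],np.arctan2(*s['ee_rot'][[1,0],2]))
E
```

```text
[0.50170191 0.08511809 0.0969733 ] [ 1.56397303 -3.81851684 -0.82676862] [-0.94143277 -0.3722157   0.05081844] 0.014008868915932983 0.3469529317683018
```

Request:
servo_tool(
  plan=[
    {"dx": 0, "dy": 0, "dz": 0, "spin": 0},
    {"dx": 0, "dy": 0, "dz": 0, "spin": 0},
  ],
)

```text
clock: 11.2
ee_pos: [0.5017, 0.0851, 0.097]
ee_rot: [[0.003, -0.341, 0.94], [-0.002, 0.94, 0.341], [-1.0, -0.003, 0.002]]
ft_force: [2.4, -4.5, 0.2]
finger_gap: 0.014
```

The lateral reaction of about 5 N is what driving the key against 0.08 N m should produce, and it's well below the limit. I'll continue.

Request:
servo_tool(
  plan=[
    {"dx": 0, "dy": 0, "dz": 0, "spin": 2},
    {"dx": 0, "dy": 0, "dz": 0, "spin": 4},
    {"dx": 0, "dy": 0, "dz": 0, "spin": 6},
    {"dx": 0, "dy": 0, "dz": 0, "spin": 8},
    {"dx": 0, "dy": 0, "dz": 0, "spin": 10},
    {"dx": 0, "dy": 0, "dz": 0, "spin": 12},
  ],
)

```text
clock: 11.8
ee_pos: [0.5016, 0.0848, 0.097]
ee_rot: [[0.002, -0.137, 0.991], [-0.003, 0.991, 0.137], [-1.0, -0.003, 0.002]]
ft_force: [2.2, -4.9, 1.4]
finger_gap: 0.0139
```

Request:
servo_tool(
  plan=[
    {"dx": 0, "dy": 0, "dz": 0, "spin": 2},
    {"dx": 0, "dy": 0, "dz": 0, "spin": 4},
    {"dx": 0, "dy": 0, "dz": 0, "spin": 6},
    {"dx": 0, "dy": 0, "dz": 0, "spin": 8},
    {"dx": 0, "dy": 0, "dz": 0, "spin": 10},
    {"dx": 0, "dy": 0, "dz": 0, "spin": 11.5},
    {"dx": 0, "dy": 0, "dz": 0, "spin": 11.5},
  ],
)

```text
clock: 12.5
ee_pos: [0.5014, 0.0847, 0.097]
ee_rot: [[0.002, 0.062, 0.998], [-0.003, 0.998, -0.062], [-1.0, -0.003, 0.002]]
ft_force: [0.7, -6.2, -0.7]
finger_gap: 0.0139
```

```bash
python3 - <<'E'
from h import *
s=status.get_state();im,d=get_image('wrist');cv2.imwrite('pics/w4.png',im)
print(s['ee_pos'],s['ft_force'],s['wrist_torque'],s['finger_gap'],np.arctan2(*s['ee_rot'][[1,0],2]))
c=calibration('wrist');R,t=wristRT(s,c);W=cloud(d,R,t,c);w=np.zeros(d.shape,bool);w[150:312,220:420]=1;g=w&(im.min(2)>120)
l=g&(abs(W[...,2]-.118)<.006);m=g&(abs(W[...,2]-.068)<.004)
for k in(l,m):
    p=W[k][:,:2];f=cv2.fitLine(p.astype(np.float32),2,0,.01,.01).ravel();print(k.sum(),W[k].mean(0),'dir',np.arctan(f[1]/f[0]))
E
```

```text
[0.50135978 0.08471459 0.09695864] [ 0.68245074 -6.2176705  -0.74396397] [-1.13236051 -0.31482224  0.06356546] 0.013936824080108191 -0.06219506289408535
170 [0.4785574  0.08610355 0.11843634] dir -0.07237274
14333 [0.46043412 0.07128378 0.06786339] dir -1.0997586
```

View pics/w4.png

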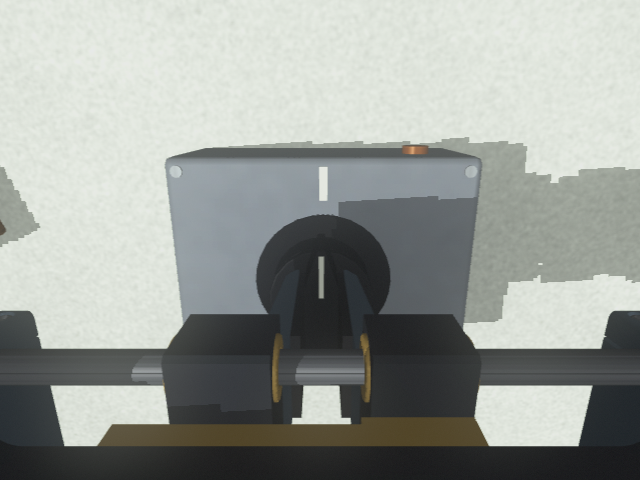

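The pointer line (321,277) is aligned with the mark (322,183), and the box edges are parallel to the tool. I'll relax the side load before letting go.

Request:
servo_tool(
  plan=[
    {"dx": 0, "dy": -0.0008, "dz": 0, "spin": -0.5},
    {"dx": 0, "dy": -0.0016, "dz": 0, "spin": -1},
    {"dx": 0, "dy": -0.0016, "dz": 0, "spin": -1},
  ],
)

```text
clock: 12.85
ee_pos: [0.5006, 0.0847, 0.0969]
ee_rot: [[0.0, 0.045, 0.999], [0.0, 0.999, -0.045], [-1.0, 0.0, 0.0]]
ft_force: [1.4, -1.4, -0.3]
finger_gap: 0.0139
```

Request:
servo_tool(
  plan=[
    {"dx": 0, "dy": 0, "dz": 0, "spin": 0},
    {"dx": 0, "dy": 0, "dz": 0, "spin": 0},
    {"dx": 0, "dy": 0, "dz": 0, "spin": 0},
    {"dx": 0, "dy": 0, "dz": 0, "spin": 0},
    {"dx": 0, "dy": 0, "dz": 0, "spin": 0},
  ],
  gripper=0.6,
)

```text
clock: 13.35
ee_pos: [0.5003, 0.0849, 0.097]
ee_rot: [[-0.0, 0.045, 0.999], [0.0, 0.999, -0.045], [-1.0, 0.0, -0.0]]
ft_force: [-0.4, -1.1, -0.1]
finger_gap: 0.0509
```

Request:
servo_tool(
  plan=[
    {"dx": -0.01, "dy": 0, "dz": 0, "spin": 0},
    {"dx": -0.03, "dy": 0, "dz": 0, "spin": 0},
    {"dx": -0.06, "dy": 0, "dz": 0, "spin": 0},
    {"dx": -0.09, "dy": 0, "dz": 0, "spin": 0},
    {"dx": -0.1, "dy": 0, "dz": 0, "spin": 0},
    {"dx": -0.1, "dy": 0, "dz": 0, "spin": 0},
  ],
)

```text
clock: 13.95
ee_pos: [0.5013, 0.085, 0.1987]
ee_rot: [[0.004, 0.045, 0.999], [0.001, 0.999, -0.045], [-1.0, 0.001, 0.004]]
ft_force: [-0.7, -0.2, -1.1]
finger_gap: 0.0546
```

```bash
python3 - <<'E'
from h import *
s=status.get_state();im,d=get_image('wrist');cv2.imwrite('pics/w5.png',im)
print(s['ee_pos'],s['finger_gap'])
knob(im,d,s,.07,(230,180,410,312))
E
```

```text
[0.50128668 0.08497159 0.19869003] 0.05458905909614219
bar n 1500 z 0.11788941757416599 size (0.013779058121144772, 0.054314423352479935) ends 0.4629617733946877 0.5172761842276261
yaw -0.04147551 tool yaw -0.045319744978356676
axis from nose [0.49988693 0.08429702] from tail [0.50020107 0.08428398] hub circle ((0.4957505762577057, 0.08484739065170288), 0.028904493898153305) hubz 0.0923551247828274
  tool dy,dz -0.0007372865632999171 -0.0013677419683700185
  tool dy,dz -0.000736078982663874 -0.001053335877444421
  tool dy,dz -0.0003748604329636039 -0.00552475385232199
```

View pics/w5.png

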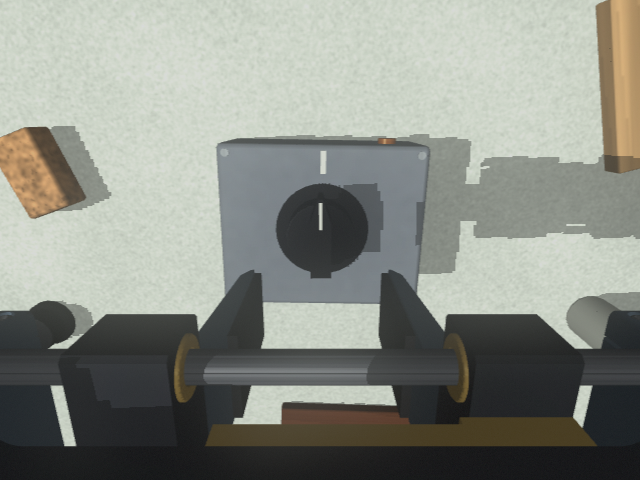

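The top of the bar is at 0.118 m, so the knob is fully home. Its yaw is -0.04 against -0.065 for the mark, its axis is about 1 mm from the shaft's, and the gripper is clear. I'm handing in.

```bash
python3 -c "
from workcell import env;print(env.sign_off())"
```

```text
the job is handed in; nothing more can be done
None
```

The pointer knob is back on the control shaft, fully home and pointing at the white mark. I let go of it and handed the job in at about 14 s on the robot's clock; no verdict was reported.

- **Fitting:** I measured the key's angle first (about 0.6 rad counterclockwise of the mark) and lined the knob up with it. It slid straight down without the press-and-turn search. The highest axial force I read was 3.9 N, as it touched the plate.
- **Turning:** I turned it 34.5° clockwise to the mark, then 1° back to ease the side load before opening the gripper. The sideways force reached about 6 N at the wrist while turning. These are wrist readings taken at the end of each move; the contact force on the shaft itself was not measured.
- **Last camera check:**
  - The top of the bar is at 0.118 m, which puts the underside at the plate height of 0.070 m.
  - The pointer is about 0.02 rad off the mark.
  - The knob's axis is about 1 mm from the shaft's.
  - The gripper is open, about 0.1 m above where it let go.
- **Disagreements:** The hub-circle fit in the final script put the centre about 4 mm off. The fingers and nose bias that fit, so I went by the bar's two ends, which agreed within 0.4 mm. An early reading of the pointer line in the grip was also about 2.5 mm off. A hub and dial edge fit just before fitting agreed within 0.6 mm, so I used that.
- **Bystanders:** I touched none of them on purpose, but I did not measure their positions again at the end.

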